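Unclamp a bearing block and wedge it off its seat

ROBOT

A 7-joint arm with a two-finger parallel gripper is mounted at the origin on a cart in front of the work surface, level with it; the furniture and walls round the work are solid. World frame = base frame: x ahead of the robot, y to its left, z up, the work surface at z = 0. Lengths are in m, angles in rad, forces in N, time in s.
With the tool pointing down it reaches from about 0.35 to 0.9 m from the base axis. Payload 8.1 kg.
Tool frame: the origin (TCP) lies midway between the tips of the shut fingers; the grasp point (between the pads) lies arm.grasp_offset behind it (arm.grasp_offset is the distance from the TCP to the grasp point, in m); z points along the fingers, y is the line along which they close (so a half turn about z gives the same grasp; the last joint's range is limited). The gripper opens to 92 mm and grips with 3 to 60 N. Pads are 19 mm wide; open, the fingers measure 130 mm over their backs; the gripper's body (75 mm by 190 mm) begins 47 mm behind the grasp point.
Start: joints at [-1.297, 0.434, 0.025, 1.573, -0.012, 1.134, -0.075], TCP at [0.23, 0.581, 0.227] pointing down, gripper open.
Joint ranges: [-2.62, 2.62], [-0.44, 2.09], [-1.27, 1.32], [0.08, 2.57], [-1.32, 4.46], [0.12, 2], [-2.74, 2.74]. Speed limits (rad/s): [2.22, 2.22, 3.01, 3.01, 3.14, 3.14, 3.14].

INTERFACE

Orientations are given as a rotation vector (axis times angle).
In Python, from cell import observe, imaging, arm gives the robot as it stands.
- The arm moves only by the tool apply_moves, never from a script. Its argument "commands" is a list of rows, each a list of 5 numbers: the opening in per cent of the stroke, from 0 (shut) to 100 (fully open), then the shift along the world's x, y, z in units of 0.06 m (1.0 is 0.06 m), then the turn about the world's z in units of 0.5 rad (1.0 is 0.5 rad). A call has 1 to 12 rows; each row shifts and turns the commanded pose from where the row before left it; what a row does not reach is not made up. A row lasts 1/8 s, in which the tool goes at most 62.5 mm and 10.7 degrees, less where a joint would pass 70% of its speed; a pose out of reach is approached as far as the arm can. A call with a number of a shift or a turn outside -1 to 1 is refused whole. A call with a gripper value outside its range is refused whole. The fingers move at their own pace and stop on an object; "newtons" is the grip in N (left out, the last holds). Time passes only in rows, so rows that do not move let the fingers close. It gives the time, the measured TCP pose, the force, the opening and the grip force at its end, in the units of the state.
- observe(): the state, without advancing time (a new reading comes with each control period).
- imaging.get_image(name): name is "side" or "top"; returns (picture, depth): 384x512x3 uint8, red, green, blue; 384x512 float32, m along the optical axis (not along the pixel's ray), 0 where there is no reading.
- imaging.camera_params(name): a dict with "camera_matrix" (3x3 intrinsics, pixels), "origin" and "rotation" of the camera in the world. Camera axes: x right, y up, looking along -z (the intrinsics and any distortion apply to the point x, -y, -z); pixel columns grow to the right and rows downward; lengths in m; the calibration is good to about 2 mm. A picture is of the moment at which its call begins. camera_params takes no time and is no camera call.
- arm.sign_off(): hands the job in; it is judged then, once.
The state is a dict: "clock": time; "joints": joint angles; "dq": joint speeds; "joint_efforts": joint torques, N m; "position": TCP position; "ee_rot": TCP orientation; "force": force on the tool from outside, world axes, zero at the start; "ft_torque": the same for the moment, N m; "width": opening from 0.0 (shut) to 1.0 (fully open); "gripper_force": force on a finger pad.
Only numpy, scipy, OpenCV 4.12 (cv2) and the standard library are available. Lean on these libraries where they do the work, as an engineer would, in place of code of your own. Each camera call takes 0.05 s, during which the arm holds its last target. There are 200 camera calls.

TASK

Swing the clamp off the blue bearing block: turn its red pin as far as it goes, until the clamp's finger is clear of the block. Then take the steel wedge by its orange handle, lay it flat in the seat's channel and push it, tip first, under the block until the block just lifts off its seat, by about 3 mm, carried by the wedge alone. Finish there, still gripping the wedge, and leave the other things on the bench where they are.

Things in the scene. Friction and masses are not known exactly. Their poses are not given: they have to be found in the camera images.
- seat: Fixed levelling seat. Origin on the bench below the bearing block's middle. Dark floor plate 4 mm thick (x -85 to +55, y -62 to +62 mm) with two grey rails along x (x -39 to +55 mm, tops 16 mm above the bench). Between them an open channel along x, 40 mm wide, centred on y = 0, its floor 4 mm above the bench. The clamp stands on a 30 mm high pedestal at the -y side.
- channel_mouth (a point): Middle of the channel's open mouth, on its floor, at seat x = -64 mm. Two flared grey cheeks, 16 mm above the bench, narrow from about 52 mm apart here to the channel's 40 mm at seat x = -38 mm. The wedge goes in toward seat +x.
- bearing_block (a joint): Lift of the bearing block straight up off the rails, in m: 0 = resting on the seat, 0.02 at most. It slides on two dowels and sinks back by its own weight (about 0.35 to 0.7 kg). While the clamp's finger is over its flange it can rise only about 1 mm.
- lift_rib (a point): Lowest point of the round steel rib that runs across the channel under the block's middle (seat x = 0), 10 mm above the channel's floor when the block rests; the wedge's slope lifts the block here. Moves with the block.
- block_top (a point): Top of the blue bearing block above its middle, 73 mm above the bench at rest. The flange, 50 mm (seat x) by 96 mm (seat y), 14 mm thick, bridges the channel on both rails; on it is a round housing along seat x, 42 mm in diameter, 44 mm long, with a brass bush. Moves with the block.
- clamp (a joint): Angle of the swing clamp about the vertical through clamp_axis, rad. Near 0 = on: finger over the flange, red pin pointing away from the block (seat -y). Grows counter-clockwise seen from above to its stop at 1.57 = off: finger clear, toward seat -x, red pin toward seat +x. Friction (about 2.2 N at the pin) keeps it where it is left.
- clamp_grip (a point): Where to take the clamp's upright red pin: on the pin's axis, 68 mm above the bench. The pin is round, 15 mm in diameter, free-standing from 44 to 82 mm above the bench, 45 mm from the clamp's axis; moves with the clamp.
- clamp_axis (a point): Point on the clamp's vertical turning axis, at the height of clamp_grip (fixed on the seat at seat x = 0, y = -69 mm).
- wedge: Loose steel wedge with an orange handle, 0.28 kg, 109 mm long, 34 mm wide. Origin on its flat underside below the handle's middle; x points to the thin tip, 95 mm ahead. At the tip it is 4 mm thick; the top rises 1 in 4 over 60 mm to 19 mm, then is level to the rear end, 14 mm behind the origin. The push under the block takes 3 to 15 N.
- wedge_tip (a point): Middle of the wedge's tip edge, on its underside. With the wedge flat in the channel, the slope meets the block's rib when the tip is at seat x = +24 mm; each further 4 mm lifts the block 1 mm (3 mm lift: tip at seat x = +36 mm; 9 mm lift at most).
- wedge_grip (a point): Where to grip the wedge: middle of the orange handle, 40 mm above the underside. The handle is 28 mm along the wedge's x, 18 mm across (y), and stands from 19 to 53 mm above the underside.
- drill_chuck: Bystander: dark drill chuck, 44 x 44 x 62 mm, origin at its underside.
- masking_tape: Bystander: roll of cream masking tape, 66 mm across, 24 mm high, origin at its underside.
- block_123: Bystander: drilled steel setting block, 50 x 75 x 25 mm, origin at its underside.
- oil_drum: Bystander: dark round tin, 70 mm across, 124 mm high, origin at its underside.
- driver_red: Bystander: red-handled screwdriver, 159 mm long, 25 mm high, lying along its y, origin at its underside.

How it is judged:
On the way, in this order (a step that is already met when the one before it is completed fails the run):
1. the clamp is turned off, the block still resting on its seat (value of joint clamp above 1.35 rad and value of joint bearing_block below 0.0012 m), for 0.1 s.
2. the wedge lies in the mouth of the channel, tip first (x of wedge_tip in the frame of seat above -0.045 m and angle between the x axis of wedge and the x axis of seat, either way round below 0.2 rad and angle between wedge's own z axis and vertical below 0.1 rad and z of wedge_tip in the frame of seat below 0.009 m and y of wedge_tip in the frame of seat between -0.015 and 0.015 m), for 0.05 s.
At the end, for the whole second after the job is handed in: Clamp off (over 1.35 rad); block 1.5 to 6 mm above its seat, at rest, carried by the wedge (over 1.5 N), not touched by the robot; wedge at rest, flat (0.1 rad), tip at most 9 mm above the bench and 15 mm off the channel's middle; fingers still hold it (over 3 N) (value of joint bearing_block between 0.0015 and 0.006 m and value of joint clamp above 1.35 rad and contact force between the fingers and wedge above 3 N and contact force between wedge and bearing_block above 1.5 N and contact force between the arm and bearing_block below 0.5 N and linear speed of wedge below 0.01 m/s and velocity of joint bearing_block between -0.005 and 0.005 m/s and angle between wedge's own z axis and vertical below 0.1 rad and z of wedge_tip in the frame of seat below 0.009 m and y of wedge_tip in the frame of seat between -0.015 and 0.015 m); the arm keeps its last pose, push and grip.
It fails at once if a bystander is moved by more than 20 mm (distance of any of drill_chuck, masking_tape, block_123, oil_drum, driver_red from where it was at the start of the episode above 0.02 m).
It fails at once if the block is forced up against the closed clamp (value of joint bearing_block above 0.003 m and value of joint clamp below 0.8 rad).
It also fails if it takes over 51 s, if anything falls off the work surface, if the arm or the gripper's body presses on something with over 40 N, if the wrist force passes 120 N, or if a joint passes its speed limit or range.

## Working session

There is one attempt and no reset: what is moved stays moved. The work goes in short steps, Python scripts to look and compute and a tool call to move; the robot and the scene stay as the last step left them, time stands still between calls to the robot, and variables do not carry over. Pictures are saved under pics/ and viewed, at most 10 in all, crops included, and the job is handed in when it is done.

Besides the shell and the picture viewer there is one more tool, called after "Call:" as name(argument=value, ...), one argument or row to a line, values as JSON. apply_moves: Moves the arm, as the interface text tells. Its arguments: {"type":"object","properties":{"commands":{"type":"array"},"newtons":{"type":"number"}},"required":["commands"]}

```bash
mkdir -p pics; ls
python3 - <<'E'
from cell import observe, imaging, arm
import cv2,numpy as np
print(observe()); print(arm.grasp_offset)
for n in("side","top"):
    p,d=imaging.get_image(n); cv2.imwrite(f"pics/{n}0.png",p[:,:,::-1]); np.savez(f"{n}0.npz",p=p,d=d); print(n,imaging.camera_params(n))
E
```

```text
pics
{'clock': 0.0, 'joints': array([-1.29657818,  0.43523287,  0.02491852,  1.5740812 , -0.01160594,
        1.13397756, -0.07511109]), 'dq': array([-6.24493570e-04, -1.56991690e-03, -6.70060929e-05,  6.43578795e-04,
        3.83882846e-04,  3.57408599e-03,  4.69205391e-04]), 'joint_efforts': array([-4.82856231e-04, -6.67857456e+01,  9.84076224e-01, -3.14454138e+01,
       -6.07315404e-02,  4.27887181e-02,  1.60330474e-04]), 'position': array([0.22981464, 0.58067776, 0.22594433]), 'ee_rot': array([-5.88427398e-01, -3.08581068e+00,  2.42529891e-03]), 'force': array([0.04467388, 0.61515967, 0.14054937]), 'ft_torque': array([ 8.26203834e-05,  2.99219077e-02, -1.14458279e-02]), 'gripper_force': 0.0, 'width': 0.9971678400423802}
0.0188
side {'camera_matrix': array([[463.87857197,   0.        , 253.78138129],
       [  0.        , 463.87857197, 190.76886327],
       [  0.        ,   0.        ,   1.        ]]), 'origin': array([0.58998148, 1.01388893, 0.71596037]), 'rotation': array([ 0.01327822, -1.4901346 , -2.70234567])}
top {'camera_matrix': array([[442.5937266 ,   0.        , 259.34335249],
       [  0.        , 442.5937266 , 188.07492525],
       [  0.        ,   0.        ,   1.        ]]), 'origin': array([ 1.45677684e-01, -6.93888919e-04,  1.25243944e+00]), 'rotation': array([ 0.28999292, -0.30418121, -1.58645753])}
```

View pics/side0.png

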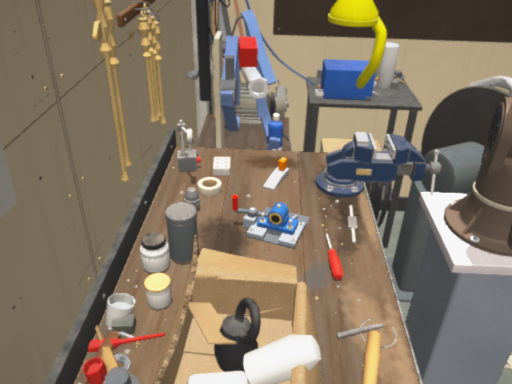

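View pics/top0.png

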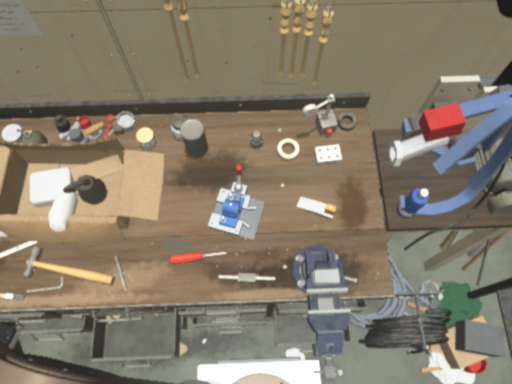

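The side view shows the seat at about (277,225), the red pin at (236,203) and the wedge at (278,176) with its orange handle at (283,163). The top view shows the seat at (237,210), the pin at (239,168) and the wedge at (317,207), with its handle toward +column.

```bash
cat > h.py <<'E'
import numpy as np, cv2
from scipy.spatial.transform import Rotation as R
from cell import observe, imaging, arm
def ray(n,u,v):
    c=imaging.camera_params(n); K=c["camera_matrix"]
    d=np.array([(u-K[0,2])/K[0,0],-(v-K[1,2])/K[1,1],-1.]); return c["origin"],R.from_rotvec(c["rotation"]).apply(d)
def onz(n,u,v,z):
    o,d=ray(n,u,v); return o+d*(z-o[2])/d[2]
def cloud(n,dep):
    c=imaging.camera_params(n); K=c["camera_matrix"]; v,u=np.mgrid[:384,:512]
    d=np.stack([(u-K[0,2])/K[0,0],-(v-K[1,2])/K[1,1],-np.ones(u.shape)],-1)*dep[...,None]
    return d@R.from_rotvec(c["rotation"]).as_matrix().T+c["origin"]
def grab(n):
    p,d=imaging.get_image(n); return p,cloud(n,d),cv2.cvtColor(p,cv2.COLOR_RGB2HSV)
def cross(a,b):
    (o1,d1),(o2,d2)=a,b; t=np.linalg.lstsq(np.stack([d1,-d2],1),o2-o1,rcond=None)[0]
    p,q=o1+t[0]*d1,o2+t[1]*d2; return (p+q)/2,np.linalg.norm(p-q)
def mask(hsv,h0,h1,s,v,box):
    m=cv2.inRange(hsv,(h0,s,v),(h1,255,255)); 
    z=np.zeros_like(m); x0,y0,x1,y1=box; z[y0:y1,x0:x1]=m[y0:y1,x0:x1]; return z>0
E
python3 - <<'E'
from h import *
np.set_printoptions(precision=4,suppress=True)
S=np.load("side0.npz");T=np.load("top0.npz")
for n,F,boxes in(("side",S,dict(pin=(225,185,250,220),blue=(255,195,300,235),org=(270,150,295,175))),("top",T,dict(pin=(230,158,248,180),blue=(215,180,250,230),org=(320,195,345,222)))):
    hsv=cv2.cvtColor(F["p"],cv2.COLOR_RGB2HSV); C=cloud(n,F["d"])
    for k,b in boxes.items():
        if k=="pin": m=mask(hsv,0,8,130,60,b)|mask(hsv,172,180,130,60,b)
        elif k=="blue": m=mask(hsv,100,125,130,40,b)
        else: m=mask(hsv,8,22,170,120,b)
        v,u=np.nonzero(m); P=C[m]
        print(n,k,m.sum(),"uv",u.mean(),v.mean(),"med",np.median(P,0),"lo",np.percentile(P,5,0),"hi",np.percentile(P,95,0))
    x0,y0,x1,y1=(200,140,345,250) if n=="top" else (215,150,325,260)
    cv2.imwrite(f"pics/{n}c.png",cv2.resize(F["p"][y0:y1,x0:x1,::-1],None,fx=5,fy=5,interpolation=cv2.INTER_CUBIC))
E
```

```text
side pin 95 uv 234.49473684210525 201.94736842105263 med [0.6784 0.0432 0.0639] lo [ 0.6714 -0.0011  0.0292] hi [0.6841 0.0479 0.0834]
side blue 454 uv 279.6057268722467 220.0770925110132 med [0.558  0.0792 0.0314] lo [0.5259 0.0543 0.0211] hi [0.6055 0.0973 0.0726]
side org 87 uv 282.11494252873564 163.28735632183907 med [ 0.5564 -0.2133  0.0425] lo [ 0.5448 -0.2369  0.0236] hi [ 0.569  -0.2065  0.0543]
top pin 44 uv 238.5 168.72727272727272 med [0.6726 0.0389 0.0709] lo [ 0.6667  0.0327 -0.0039] hi [0.7195 0.0482 0.0839]
top blue 257 uv 231.05058365758754 211.84046692607004 med [0.5493 0.0626 0.0608] lo [0.5208 0.0373 0.0275] hi [0.5887 0.0813 0.0736]
top org 1 uv 332.0 211.0 med [ 0.543  -0.2261  0.0502] lo [ 0.543  -0.2261  0.0502] hi [ 0.543  -0.2261  0.0502]
```

View pics/topc.png

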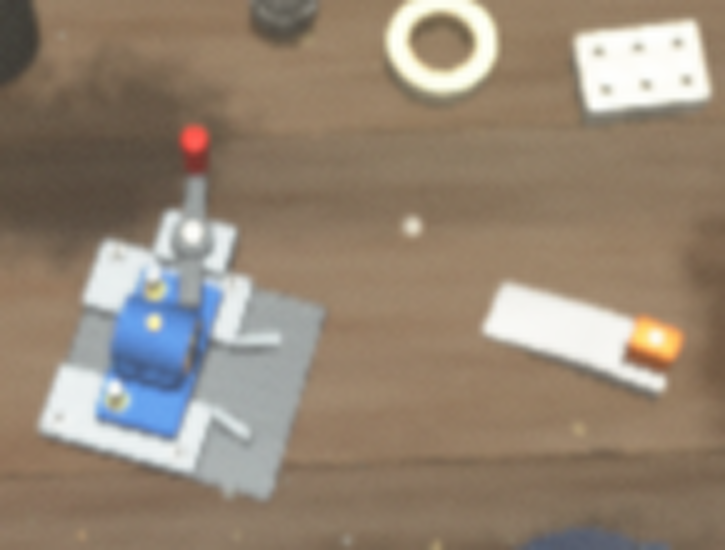

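View pics/sidec.png

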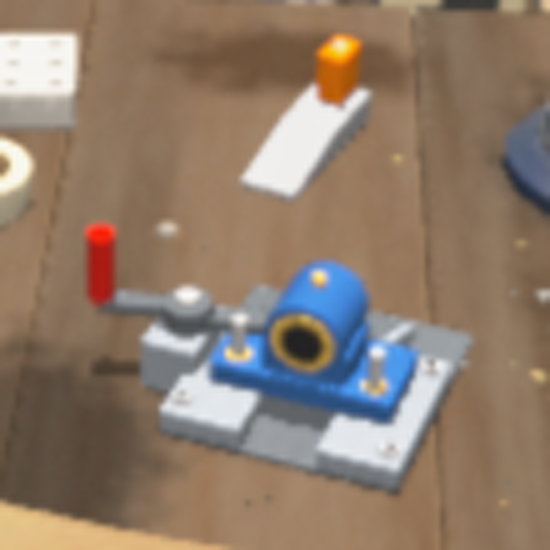

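Crop pixels: the mouth end of the seat plate is at (325,308) and (268,498) in the top crop, and the block-side rail corners at (105,240) and (38,430). The wedge tip corners are at (510,283) and (484,333), and its rear corner at (663,395). The wedge already points much the same way as the seat's +x (roughly world +y).

Run:
```python
from h import *
np.set_printoptions(precision=4,suppress=True)
def fit(n,x0,y0,corr):
    W=np.array([onz(n,x0+(u+.5)/5-.5,y0+(v+.5)/5-.5,z) for (u,v),_,_,z in corr])[:,:2]
    L=np.array([(a,b) for _,a,b,_ in corr])
    a=L-L.mean(0);b=W-W.mean(0)
    th=np.arctan2((a[:,0]*b[:,1]-a[:,1]*b[:,0]).sum(),(a*b).sum())
    c,s=np.cos(th),np.sin(th);M=np.array([[c,-s],[s,c]]);t=W.mean(0)-M@L.mean(0)
    print(n,"yaw",th,"origin",t,"res mm",((W-L@M.T-t)*1e3).round(1).tolist())
    return th,t,M
s=fit("top",200,140,[((325,308),-.085,-.062,.004),((268,498),-.085,.062,.004),((105,240),.055,-.062,.016),((38,430),.055,.062,.016)])
fit("side",215,150,[((473,330),-.085,.062,.004),((163,410),.055,-.062,.016),((392,478),.055,.062,.016),((225,442),.055,-.02,.016),((318,460),.055,.02,.016)])
w=fit("top",200,140,[((510,283),.095,-.017,.004),((484,333),.095,.017,.004),((663,392),-.014,.017,.017)])
fit("side",215,150,[((241,181),.095,-.017,.004),((293,196),.095,.017,.004),((371,92),-.014,.017,.019)])
# pin via two views
T=np.load("top0.npz")["p"];S=np.load("side0.npz")["p"]
for n,P,b in(("top",T,(230,158,248,180)),("side",S,(225,185,250,220))):
    h=cv2.cvtColor(P,cv2.COLOR_RGB2HSV);m=mask(h,0,10,110,60,b)|mask(h,170,180,110,60,b);v,u=np.nonzero(m)
    print(n,m.sum(),u.min(),u.max(),v.min(),v.max(),[(r,u[v==r].mean().round(1)) for r in range(v.min(),v.max()+1,3)])
for n,uv in(("top",(200+194/5,140+137/5)),("side",(215+100/5,150+232/5))): print("pin top z82",onz(n,*uv,.082))
print("axis knob z~.055", onz("top",200+192/5,140+233/5,.055), onz("side",215+187/5,150+295/5,.055))
print("handle top", onz("top",200+655/5,140+338/5,.053),onz("side",215+342/5,150+44/5,.053))
```

```text
top yaw 1.2527058023305158 origin [0.5648 0.0632] res mm [[-0.6, 1.2], [1.3, 0.3], [-0.5, -1.1], [-0.2, -0.4]]
side yaw 1.2661767149177559 origin [0.5689 0.0683] res mm [[-2.0, -7.1], [-3.3, -5.0], [2.5, 2.5], [5.0, 5.5], [-2.2, 4.1]]
top yaw 1.1380068942707078 origin [ 0.5533 -0.2251] res mm [[-0.1, -1.7], [-0.5, 1.8], [0.5, -0.1]]
side yaw 1.1472679985714962 origin [ 0.5564 -0.2217] res mm [[-0.0, 0.2], [0.3, 0.3], [-0.3, -0.5]]
top 52 235 241 165 173 [(165, np.float64(238.5)), (168, np.float64(238.0)), (171, np.float64(239.0))]
side 108 232 238 194 210 [(194, np.float64(234.5)), (197, np.float64(235.0)), (200, np.float64(235.0)), (203, np.float64(235.0)), (206, np.float64(235.0)), (209, np.float64(234.0))]
pin top z82 [0.6751 0.0369 0.082 ]
pin top z82 [0.6763 0.0413 0.082 ]
axis knob z~.055 [0.626  0.0401 0.055 ] [0.6314 0.0541 0.055 ]
handle top [ 0.5525 -0.2237  0.053 ] [ 0.5532 -0.2224  0.053 ]
```

Run:
```python
from h import *
np.set_printoptions(precision=3,suppress=True)
A=np.concatenate([cloud(n,np.load(n+"0.npz")["d"])[np.load(n+"0.npz")["d"]>0] for n in("side","top")])
a=np.array([.23,.58]);b=np.array([.676,.038])
for t in np.linspace(0,1,15):
    c=a+t*(b-a); m=(np.abs(A[:,:2]-c).max(1)<.12)&(A[:,2]<.9); print(t.round(2),c,"max z",np.percentile(A[m,2],99.5) if m.any() else None,m.sum())
D=A[(A[:,2]>.1)&(A[:,2]<.135)&(A[:,0]>.65)&(A[:,0]<.85)&(A[:,1]>0)&(A[:,1]<.25)];print("drum",np.median(D,0),D.min(0),D.max(0))
print(onz("top",193,126,.124))
m=(abs(A[:,0]-.55)<.1)&(abs(A[:,1]+.22)<.12);print("wedge surr",np.percentile(A[m,2],[50,95,99.5]))
```

```text
0.0 [0.23 0.58] max z 0.3364173604841088 6016
0.07 [0.262 0.541] max z 0.33617128369826155 7978
0.14 [0.294 0.503] max z 0.3359463656621448 10493
0.21 [0.326 0.464] max z 0.33536650885517444 12838
0.29 [0.357 0.425] max z 0.02841067627422181 14949
0.36 [0.389 0.386] max z 0.09253482285028906 17562
0.43 [0.421 0.348] max z 0.11516236288371219 18492
0.5 [0.453 0.309] max z 0.11526516277415604 16287
0.57 [0.485 0.27 ] max z 0.1155434813170839 15290
0.64 [0.517 0.232] max z 0.11208713393269391 12673
0.71 [0.549 0.193] max z 0.09722058371256703 12252
0.79 [0.58  0.154] max z 0.08389383873019832 11688
0.86 [0.612 0.115] max z 0.07624035347417149 10784
0.93 [0.644 0.077] max z 0.12377556081201915 11170
1.0 [0.676 0.038] max z 0.12398013976020326 10624
drum [0.783 0.178 0.123] [0.747 0.135 0.1  ] [0.822 0.208 0.129]
[0.792 0.166 0.124]
wedge surr [0.    0.017 0.053]
```

Call:
apply_moves(
  commands=[
    [45,0.37,-0.45,0.05,0],
    [45,0.37,-0.45,0,0],
    [45,0.37,-0.45,0,0],
    [45,0.37,-0.45,0,0],
    [45,0.37,-0.45,0,0],
    [45,0.37,-0.45,0,0],
    [45,0.37,-0.45,0,0],
    [45,0.37,-0.45,0,0],
    [45,0.37,-0.45,0,0],
    [45,0.37,-0.45,0,0],
    [45,0.37,-0.45,0,0],
    [45,0.37,-0.45,0,0],
  ],
  newtons=12,
)

```text
clock: 1.6
position: [0.4968, 0.2561, 0.2295]
ee_rot: [-0.588, -3.086, 0.001]
force: [0.4, 0.6, -1.3]
width: 0.451
gripper_force: 0.0
```

Call:
apply_moves(
  commands=[
    [45,0.37,-0.45,0,0.05],
    [45,0.37,-0.45,0,0.05],
    [45,0.37,-0.45,0,0.05],
    [45,0.37,-0.45,0,0.05],
    [45,0.37,-0.45,0,0],
    [45,0.37,-0.45,-0.3,0],
    [45,0.37,-0.45,-0.4,0],
    [45,0.4,-0.48,-0.5,0],
    [45,0,0,-0.2,0],
    [45,0,0,0,0],
  ],
)

```text
clock: 2.85
position: [0.6747, 0.04, 0.1444]
ee_rot: [-0.433, -3.109, 0.0]
force: [-0.2, -0.4, 0.1]
width: 0.45
gripper_force: 0.0
```

Run:
```python
from h import *
print(observe()["position"],R.from_rotvec(observe()["ee_rot"]).as_matrix()[:,1])
o=[]
for n,c in(("side",(190,140,310,240)),("top",(190,120,310,220))):
    p,_,_=grab(n); x0,y0,x1,y1=c; o.append(cv2.resize(p[y0:y1,x0:x1,::-1],(480,400),interpolation=cv2.INTER_CUBIC))
cv2.imwrite("pics/a1.png",cv2.resize(np.hstack(o),(800,333)))
```

```text
[0.67466173 0.03997834 0.14436488] [ 2.73150079e-01  9.61971294e-01 -5.13943819e-04]
```

View pics/a1.png

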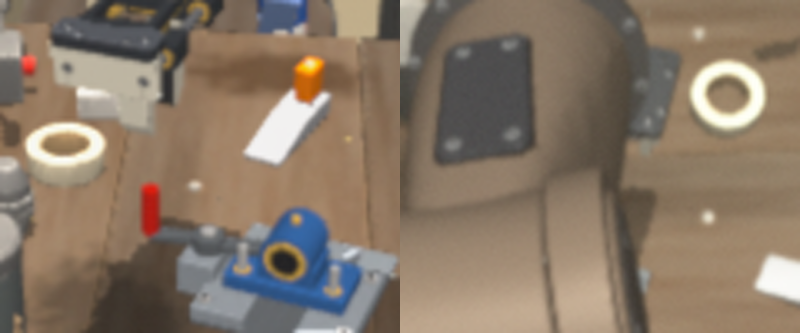

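The side view shows the fingers over the pin, with the near finger at (138,115) and the pin at (150,205). In the top view the arm covers the seat. I'll lower around the pin.

Call:
apply_moves(
  commands=[
    [45,0.02,0,-0.4,0],
    [45,0,0,-0.4,0],
    [45,0,0,-0.4,0],
    [45,0,0,-0.33,0],
    [45,0,0,0,0],
  ],
)

```text
clock: 3.58
position: [0.6761, 0.0401, 0.0531]
ee_rot: [-0.432, -3.11, 0.0]
force: [-0.4, -0.4, 0.2]
width: 0.446
gripper_force: 0.0
```

Run:
```python
from h import *
p,_,_=grab("side"); cv2.imwrite("pics/a2.png",cv2.resize(p[140:240,190:310,::-1],(600,500),interpolation=cv2.INTER_CUBIC))
```

```text
(no output)
```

View pics/a2.png

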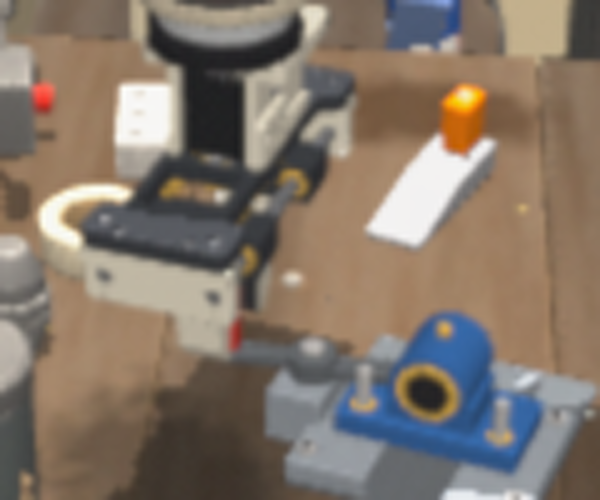

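The near pad covers the pin, and a red sliver shows at (236,335). That matches the view's parallax, so the pin is between the fingers. Closing.

Call:
apply_moves(
  commands=[
    [5,0,0,0,0],
    [5,0,0,0,0],
    [5,0,0,0,0],
    [5,0,0,0,0],
  ],
  newtons=12,
)

```text
clock: 4.12
position: [0.6773, 0.0391, 0.0545]
ee_rot: [0.434, 3.111, 0.0]
force: [-0.7, -0.7, 4.2]
width: 0.16
gripper_force: 12.0
```

```bash
python3 -c "
import numpy as np
a=-.07+np.arange(15)*.097
p=.0455*np.c_[np.cos(a),np.sin(a)]/.06
print(np.diff(p,axis=0).round(2).tolist(),a[-1])"
```

```text
[[0.0, 0.07], [-0.01, 0.07], [-0.01, 0.07], [-0.02, 0.07], [-0.03, 0.07], [-0.03, 0.07], [-0.04, 0.06], [-0.04, 0.06], [-0.05, 0.05], [-0.06, 0.05], [-0.06, 0.04], [-0.06, 0.04], [-0.07, 0.03], [-0.07, 0.02]] 1.288
```

Call:
apply_moves(
  commands=[
    [5,0.0,0.07,0,0.19],
    [5,-0.01,0.07,0,0.19],
    [5,-0.01,0.07,0,0.19],
    [5,-0.02,0.07,0,0.19],
    [5,-0.03,0.07,0,0.19],
    [5,-0.03,0.07,0,0.19],
    [5,-0.04,0.06,0,0.19],
  ],
)

```text
clock: 5.0
position: [0.6693, 0.0677, 0.0545]
ee_rot: [-0.609, 3.081, -0.001]
force: [1.0, -1.0, 2.7]
width: 0.161
gripper_force: 12.0
```

Call:
apply_moves(
  commands=[
    [5,-0.04,0.06,0,0.19],
    [5,-0.05,0.05,0,0.19],
    [5,-0.06,0.05,0,0.19],
    [5,-0.06,0.04,0,0.19],
    [5,-0.06,0.04,0,0.19],
    [5,-0.07,0.03,0,0.19],
    [5,-0.07,0.02,0,0.19],
    [5,0,0,0,0],
    [5,0,0,0,0],
  ],
)

```text
clock: 6.12
position: [0.6458, 0.085, 0.0546]
ee_rot: [-1.576, 2.714, -0.003]
force: [6.3, -1.8, -0.1]
width: 0.157
gripper_force: 12.0
```

Run:
```python
from h import *
print(observe()["position"],observe()["force"])
p,_,_=grab("side"); cv2.imwrite("pics/a3.png",cv2.resize(p[140:240,190:310,::-1],(600,500),interpolation=cv2.INTER_CUBIC))
```

```text
[0.64584352 0.08497786 0.0545822 ] [ 6.2596758  -1.78249804 -0.085603  ]
```

View pics/a3.png

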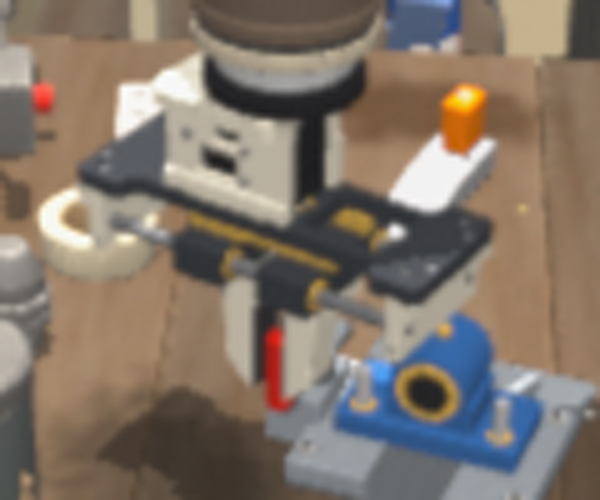

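The pads still hold the pin at (275,370), and the lever has swung toward seat +x. I'll push a little further to find the stop.

Call:
apply_moves(
  commands=[
    [5,-0.04,0.015,0,0],
    [5,-0.04,0.015,0,0],
    [5,0,0,0,0],
  ],
)

```text
clock: 6.55
position: [0.6454, 0.085, 0.0549]
ee_rot: [-1.571, 2.71, -0.01]
force: [20.5, -4.4, -10.8]
width: 0.161
gripper_force: 12.0
```

At the stop: the force rises to 20 N with no further motion. I'll back off, open and rise.

Call:
apply_moves(
  commands=[
    [5,0.06,-0.02,0,0],
    [45,0.02,-0.01,0,0],
    [45,0,0,0,0],
    [45,0,0,0,0],
    [45,0,0,0.3,0],
    [45,0,0,0.5,0],
    [45,0,0,0.5,0.04],
    [45,0,0,0.5,0.05],
    [45,0,-0.4,0.2,0.05],
    [45,-0.2,-0.5,0,0.04],
    [45,-0.2,-0.5,0,0],
    [45,-0.2,-0.5,0,0],
  ],
  newtons=25,
)

```text
clock: 8.05
position: [0.6077, -0.0292, 0.1755]
ee_rot: [-1.699, 2.641, -0.001]
force: [-0.3, -1.5, -0.4]
width: 0.45
gripper_force: 0.0
```

Call:
apply_moves(
  commands=[
    [45,-0.2,-0.6,0,0],
    [45,-0.2,-0.6,0,0],
    [45,-0.2,-0.6,0,0],
    [45,-0.2,-0.6,0,0],
    [45,-0.15,-0.4,0,0],
    [45,0,0,0,0],
    [45,0,0,0,0],
  ],
)

```text
clock: 8.93
position: [0.5514, -0.1956, 0.1748]
ee_rot: [-1.7, 2.641, -0.0]
force: [0.5, -0.2, 0.2]
width: 0.451
gripper_force: 0.0
```

Run:
```python
from h import *
print(observe()["position"],R.from_rotvec(observe()["ee_rot"]).as_matrix()[:,1])
o=[]
for n,c in(("side",(210,130,330,250)),("top",(180,120,300,240))):
    p,_,_=grab(n); x0,y0,x1,y1=c; o.append(cv2.resize(p[y0:y1,x0:x1,::-1],(400,400),interpolation=cv2.INTER_CUBIC)); np.save(n+"4.npy",p)
cv2.imwrite("pics/a4.png",np.hstack(o))
```

```text
[ 0.55137939 -0.19560351  0.17477884] [-9.10121927e-01  4.14339837e-01 -7.59579091e-04]
```

View pics/a4.png

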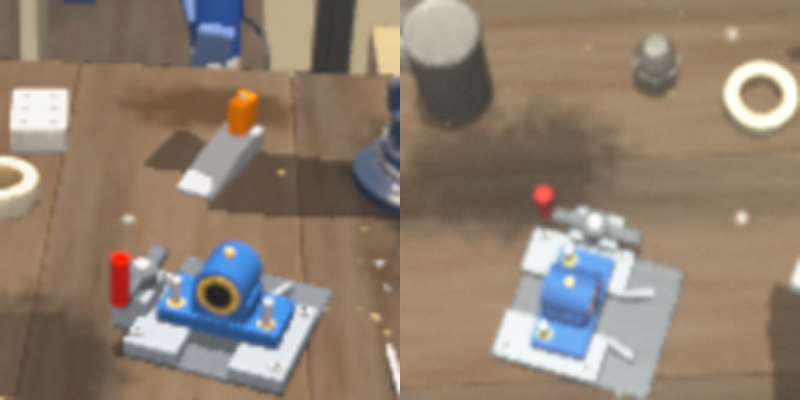

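The clamp is off: in the top view the pin at (543,195) points to seat +x and the finger, ending at (635,235), is clear of the block. The wedge hasn't moved. I'll lower onto its handle.

Call:
apply_moves(
  commands=[
    [45,0.03,-0.46,0,0],
    [45,0,0,-0.5,0],
    [45,0,0,-0.5,0],
    [45,0,0,-0.5,0],
    [45,0,0,-0.4,0],
    [45,0,0,-0.4,0],
    [45,0,0,-0.25,0],
    [45,0,0,0,0],
  ],
)

```text
clock: 10.02
position: [0.5525, -0.2231, 0.0202]
ee_rot: [1.701, -2.64, -0.002]
force: [0.1, 0.4, 0.2]
width: 0.447
gripper_force: 0.0
```

Run:
```python
from h import *
print(observe()["position"])
p,_,_=grab("side"); cv2.imwrite("pics/a5.png",cv2.resize(p[110:210,220:340,::-1],(600,500),interpolation=cv2.INTER_CUBIC))
```

```text
[ 0.55251601 -0.22310761  0.02024274]
```

View pics/a5.png

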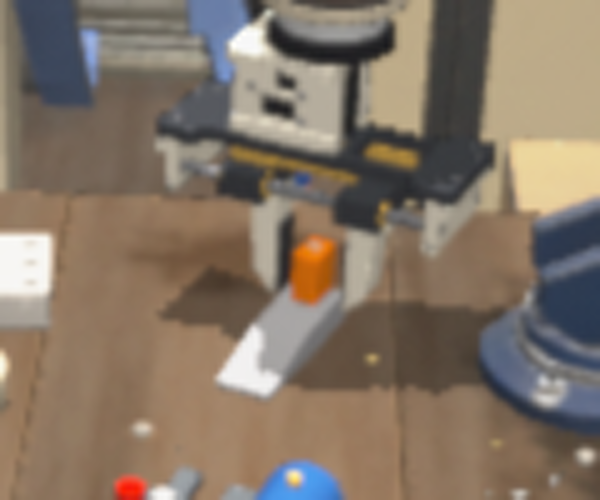

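The handle at (313,268) sits between the open fingers. I'll grip and lift.

Call:
apply_moves(
  commands=[
    [0,0,0,0,0],
    [0,0,0,0,0],
    [0,0,0,0,0],
    [0,0,0,0,0],
    [0,0,0,0,0],
    [0,0,0,0.2,0],
    [0,0,0,0.3,0],
    [0,0,0,0.4,0],
    [0,0,0,0.1,0],
    [0,0,0,0,0],
  ],
  newtons=40,
)

```text
clock: 11.32
position: [0.5529, -0.2242, 0.0814]
ee_rot: [-1.699, 2.642, -0.001]
force: [0.2, -0.7, -2.7]
width: 0.196
gripper_force: 40.0
```

Run:
```python
from h import *
A=np.concatenate([cloud(n,np.load(n+"0.npz")["d"])[np.load(n+"0.npz")["d"]>0] for n in("side","top")])
m=(A[:,0]>.3)&(A[:,0]<.5)&(A[:,1]>-.4)&(A[:,1]<0.0)&(A[:,2]>.03)&(A[:,2]<.5);V=A[m]
for x in np.arange(.3,.5,.03):
    q=V[abs(V[:,0]-x)<.015]
    if len(q)>5: print(x.round(2),"y max",np.percentile(q[:,1],98).round(3),"z max",np.percentile(q[:,2],98).round(3), "ymax z>.1",(q[q[:,2]>.1][:,1].max() if (q[:,2]>.1).any() else None))
```

```text
0.3 y max -0.123 z max 0.151 ymax z>.1 -0.11919118591116984
0.33 y max -0.123 z max 0.163 ymax z>.1 -0.11841739568725318
0.36 y max -0.13 z max 0.162 ymax z>.1 -0.1282239373395604
0.39 y max -0.127 z max 0.129 ymax z>.1 -0.13503363713205685
0.42 y max -0.131 z max 0.094 ymax z>.1 None
```

Call:
apply_moves(
  commands=[
    [0,0,0.3,0,0.05],
    [0,0,0.4,0,0.05],
    [0,-0.1,0.4,0,0.05],
    [0,-0.1,0.4,0,0.04],
    [0,-0.1,0.4,0,0.03],
    [0,-0.16,0.3,0,0],
    [0,-0.1,0.2,0,0],
    [0,0,0,-0.1,0],
    [0,0,0,-0.1,0],
    [0,0,0,-0.1,0],
    [0,0,0,0,0],
  ],
)

```text
clock: 12.7
position: [0.5188, -0.0806, 0.0622]
ee_rot: [1.84, -2.545, -0.001]
force: [-0.0, -0.3, -2.3]
width: 0.189
gripper_force: 40.0
```

Run:
```python
from h import *
s=observe();print(s["position"],s["ee_rot"],R.from_rotvec(s["ee_rot"]).as_matrix()[:,1])
o=[]
for n,c in(("side",(240,160,320,240)),("top",(200,170,280,250))):
    p,_,_=grab(n); x0,y0,x1,y1=c; o.append(cv2.resize(p[y0:y1,x0:x1,::-1],(400,400),interpolation=cv2.INTER_CUBIC))
cv2.imwrite("pics/a6.png",np.hstack(o))
```

```text
[ 0.51884967 -0.08057524  0.06215733] [ 1.84040046e+00 -2.54489176e+00 -1.38674963e-03] [-0.94968178  0.31321379  0.00128035]
```

View pics/a6.png

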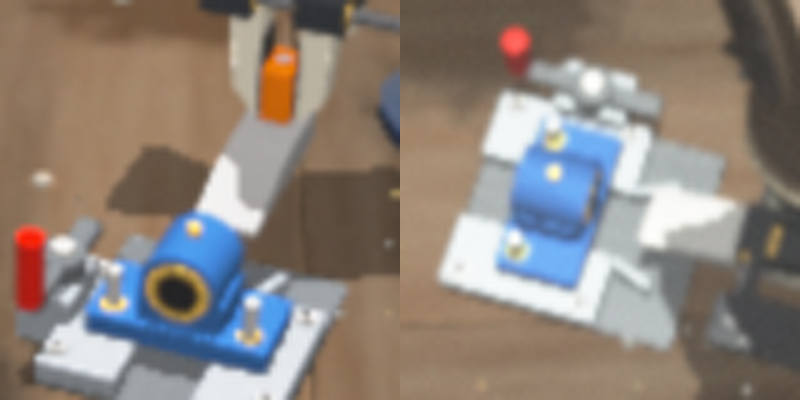

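The top view shows the tip edge from (652,190) to (643,245), held above the mouth in line with the channel. I'll work out the tip in the seat frame.

Run:
```python
from h import *
np.set_printoptions(precision=4,suppress=True)
th=1.2545;o=np.array([.5655,.0634]);M=np.array([[np.cos(th),np.sin(th)],[-np.sin(th),np.cos(th)]])
f=lambda n,u,v,z:M@(onz(n,u,v,z)[:2]-o)
t=lambda u,v,z:f("top",200+(u-400+.5)/5-.5,170+(v+.5)/5-.5,z)
s=lambda u,v,z:f("side",240+(u+.5)/5-.5,160+(v+.5)/5-.5,z)
print("tip",t(652,190,.045),t(643,245,.045),"side",s(197,213,.045),s(257,236,.045))
print("rail ends (55,+-62)",t(497,93,.016),t(439,284,.016),"plate (-85,+-62)",t(724,157,.004),t(670,347,.004),"top edges wedge mid (x?,+-17)",t(738,203,.058),t(738,262,.058))
print("rail mouth corners (-39,62)",t(598,321,.016),"(-39,-62)",t(652,127,.016))
p=np.array([.51885,-.08058]);print("tcp seat",M@(p-o))
```

```text
tip [-0.0529 -0.0154] [-0.0574  0.0179] side [-0.0579 -0.0179] [-0.0497  0.0174]
rail ends (55,+-62) [ 0.0573 -0.0582] [0.053  0.0647] plate (-85,+-62) [-0.0838 -0.0607] [-0.0855  0.0607] top edges wedge mid (x?,+-17) [-0.1037 -0.0171] [-0.1131  0.0166]
rail mouth corners (-39,62) [-0.0423  0.0605] (-39,-62) [-0.0383 -0.063 ]
tcp seat [-0.1513 -0.0004]
```

Call:
apply_moves(
  commands=[
    [0,0,0,-0.2,0],
    [0,0,0,-0.2,0],
    [0,0,0,-0.1,0],
    [0,0,0,-0.07,0],
    [0,0,0,-0.05,0],
    [0,0,0,0,0],
  ],
)

```text
clock: 13.55
position: [0.5193, -0.08, 0.0258]
ee_rot: [-1.842, 2.545, -0.0]
force: [0.4, 0.4, -2.8]
width: 0.195
gripper_force: 40.0
```

Call:
apply_moves(
  commands=[
    [0,0.03,0.08,0,0],
    [0,0.03,0.08,0,0],
    [0,0.03,0.08,-0.01,0],
    [0,0.02,0.08,-0.01,0],
    [0,0.03,0.08,-0.01,0],
    [0,0,0,0,0],
  ],
)

```text
clock: 14.3
position: [0.5285, -0.0576, 0.0252]
ee_rot: [1.841, -2.545, 0.005]
force: [-2.3, -7.3, 13.6]
width: 0.192
gripper_force: 40.0
```

Call:
apply_moves(
  commands=[
    [0,-0.02,0.01,0.015,0],
    [0,0.025,0.08,0,0],
    [0,0.025,0.08,0,0],
    [0,0.025,0.08,0,0],
    [0,0.025,0.08,0,0],
    [0,0,0,0,0],
  ],
)

```text
clock: 15.05
position: [0.5331, -0.0359, 0.0253]
ee_rot: [-1.842, 2.544, -0.001]
force: [-0.4, -2.2, 5.9]
width: 0.193
gripper_force: 40.0
```

Call:
apply_moves(
  commands=[
    [0,0.026,0.08,0,0],
    [0,0.026,0.08,0,0],
    [0,0.026,0.08,0,0],
    [0,0.026,0.08,0,0],
    [0,0.026,0.08,0,0],
    [0,0.026,0.08,0,0],
    [0,0,0,0,0],
  ],
)

```text
clock: 15.92
position: [0.5417, -0.0102, 0.0255]
ee_rot: [1.838, -2.544, 0.005]
force: [-3.0, -11.3, 14.0]
width: 0.193
gripper_force: 40.0
```

```bash
cat > lift.py <<'E'
from h import *
import sys
a=cv2.cvtColor(np.load("side4.npy"),cv2.COLOR_RGB2GRAY).astype(np.float32)
im=[imaging.get_image("side")[0] for _ in range(2)]
b=cv2.cvtColor(im[-1],cv2.COLOR_RGB2GRAY).astype(np.float32)
for nm,(x0,y0,x1,y1) in dict(block=(257,200,303,232),bush=(266,208,286,228),seat=(245,228,300,247)).items():
    t=a[y0:y1,x0:x1]; _,M=cv2.findTransformECC(t,b[y0-0:y1,x0:x1],np.eye(2,3,dtype=np.float32),cv2.MOTION_TRANSLATION,(3,100,1e-5),None,3)
    print(nm,"du,dv",M[:,2])
c=imaging.camera_params("side");K=c["camera_matrix"]
def px(p):
    q=R.from_rotvec(c["rotation"]).inv().apply(np.array(p)-c["origin"]);return np.array([K[0,2]-K[0,0]*q[0]/q[2],K[1,2]+K[1,1]*q[1]/q[2]])
print("px per mm lift",px([.566,.064,.041])-px([.566,.064,.040]))
s=observe();print(s["position"],s["force"],s["ee_rot"])
cv2.imwrite("pics/"+sys.argv[1],cv2.resize(im[-1][160:250,230:330,::-1],(700,630),interpolation=cv2.INTER_CUBIC))
E
python3 lift.py a7.png
```

```text
block du,dv [ 0.13082336 -0.34548172]
bush du,dv [ 0.03900266 -0.7792671 ]
seat du,dv [ 0.10906768 -0.2613078 ]
px per mm lift [ 0.01890203 -0.32520299]
[ 0.54171088 -0.01017194  0.02547045] [ -3.49734846 -10.41648192  12.80307917] [ 1.83791122 -2.54455021  0.00460984]
```

```bash
cat > lift.py <<'E'
from h import *
for n,b in(("side",(250,195,305,240)),("top",(215,180,250,230))):
    F=np.load(n+"0.npz"); C0=cloud(n,F["d"]); h0=cv2.cvtColor(F["p"],cv2.COLOR_RGB2HSV)
    zs=[];g=[grab(n) for _ in range(3)]; C=np.median([x[1] for x in g],0); h=g[-1][2]
    m0=mask(h0,100,125,130,40,b)&mask(h,100,125,110,20,b)
    for nm,lo,hi in(("flange",.024,.036),("housing",.066,.078)):
        m=m0&(C0[...,2]>lo)&(C0[...,2]<hi)
        d=C[...,2][m]-C0[...,2][m]
        print(n,nm,m.sum(),"z0 %.4f dz mm: med %.2f trim %.2f"%(np.median(C0[...,2][m]),np.median(d)*1e3,np.mean(np.sort(d)[len(d)//5:-(len(d)//5) or None])*1e3))
    v,u=np.nonzero(mask(h,100,125,110,20,b)); v0,u0=np.nonzero(mask(h0,100,125,110,20,b)); print(n,"blue n",len(v),len(v0),"vmean",v.mean(),v0.mean(),"top rows",[(v[u==c].min(),v0[u0==c].min()) for c in range(274,284,2)] if n=="side" else "")
s=observe();p=s["position"];th=1.2545;d=p[:2]-[.5655,.0634]
print(p,s["force"],s["ee_rot"],"tip seat x",np.cos(th)*d[0]+np.sin(th)*d[1]+.0955,"y",-np.sin(th)*d[0]+np.cos(th)*d[1])
# tape-free check: wedge edges seat x
E
python3 lift.py
```

```text
side flange 211 z0 0.0299 dz mm: med 1.04 trim 1.19
side housing 90 z0 0.0711 dz mm: med 2.34 trim 2.37
side blue n 519 501 vmean 218.79576107899808 219.99800399201598 top rows [(np.int64(204), np.int64(205)), (np.int64(203), np.int64(204)), (np.int64(202), np.int64(203)), (np.int64(202), np.int64(203)), (np.int64(202), np.int64(203))]
top flange 97 z0 0.0300 dz mm: med 2.59 trim 2.49
top housing 108 z0 0.0706 dz mm: med 1.73 trim 2.07
top blue n 362 354 vmean 210.46408839779005 211.84463276836158 top rows 
[ 0.54171732 -0.01018584  0.02547771] [-3.43061273 -9.75202671 13.73701309] [ 1.83781566 -2.54470831  0.00454797] tip seat x 0.01816688958250985 y -0.0002858651097284795
```

```bash
cat > wed.py <<'E'
from h import *
th=1.2545;o=np.array([.5655,.0634]);M=np.array([[np.cos(th),np.sin(th)],[-np.sin(th),np.cos(th)]])
for n in("side","top"):
    C=np.median([grab(n)[1] for _ in range(3)],0); F=np.load(n+"0.npz"); C0=cloud(n,F["d"])
    q=(C[...,:2]-o)@M.T; q0=(C0[...,:2]-o)@M.T
    m=(abs(q0[...,0]-.04)<.011)&(abs(abs(q0[...,1])-.045)<.012)
    print(n,"rail ctrl dz mm %.2f n %d"%(1e3*np.median((C-C0)[...,2][m]),m.sum()))
    for x in np.arange(-.075,-.02,.005):
        k=(abs(q[...,0]-x)<.0025)&(abs(q[...,1])<.012)&(C[...,2]<.04)
        if k.sum()>2: print("  x %.3f z %.4f n %d"%(x,np.median(C[...,2][k]),k.sum()))
    k=(abs(q[...,1])<.06)&(abs(q[...,0]+.1)<.12)&(C[...,2]>.003)&(C[...,2]<.03)
E
python3 wed.py
```

```text
side rail ctrl dz mm 0.30 n 104
  x -0.070 z 0.0294 n 4
  x -0.065 z 0.0296 n 9
  x -0.060 z 0.0334 n 5
top rail ctrl dz mm 0.01 n 112
  x -0.030 z 0.0195 n 5
  x -0.025 z 0.0301 n 16
```

Call:
apply_moves(
  commands=[
    [0,0.01,0.03,0.006,0],
    [0,0.01,0.03,0,0],
    [0,0,0,0,0],
    [0,0,0,0,0],
  ],
)

```text
clock: 17.12
position: [0.5426, -0.0066, 0.0255]
ee_rot: [1.838, -2.544, 0.004]
force: [-3.0, -11.3, 8.8]
width: 0.196
gripper_force: 40.0
```

```bash
python3 lift.py; python3 wed.py
```

```text
side flange 211 z0 0.0298 dz mm: med 1.31 trim 1.46
side housing 85 z0 0.0711 dz mm: med 3.05 trim 2.96
side blue n 518 501 vmean 218.71621621621622 219.99800399201598 top rows [(np.int64(204), np.int64(205)), (np.int64(202), np.int64(204)), (np.int64(207), np.int64(203)), (np.int64(202), np.int64(203)), (np.int64(202), np.int64(203))]
top flange 90 z0 0.0303 dz mm: med 3.64 trim 3.48
top housing 108 z0 0.0706 dz mm: med 3.39 trim 3.28
top blue n 356 354 vmean 210.60955056179776 211.84463276836158 top rows 
[ 0.54261037 -0.00662042  0.0254898 ] [-2.66248659 -9.63245872  9.99993587] [ 1.8376431  -2.5442046   0.00393364] tip seat x 0.021833223768531862 y -2.5603147428582274e-05
side rail ctrl dz mm 0.39 n 104
  x -0.065 z 0.0319 n 8
  x -0.060 z 0.0339 n 8
top rail ctrl dz mm 0.12 n 112
  x -0.025 z 0.0330 n 12
```

```bash
cat > tip.py <<'E'
from h import *
th=1.2545;o=np.array([.5655,.0634]);c=imaging.camera_params("side");K=c["camera_matrix"]
def px(x,y,z):
    w=[o[0]+np.cos(th)*x-np.sin(th)*y,o[1]+np.sin(th)*x+np.cos(th)*y,z]
    q=R.from_rotvec(c["rotation"]).inv().apply(np.array(w)-c["origin"]);return K[0,2]-K[0,0]*q[0]/q[2],K[1,2]+K[1,1]*q[1]/q[2]
A=np.load("side4.npy").astype(float); B=np.mean([imaging.get_image("side")[0] for _ in range(4)],0); np.save("sideB.npy",B)
g=lambda I,x,y,z:cv2.remap(I.mean(2).astype(np.float32),*[np.float32([[k]]) for k in px(x,y,z)],cv2.INTER_LINEAR)[0,0]
for x in np.arange(.015,.066,.004): print("x %.3f"%x,"px %.1f %.1f"%px(x,0,.004),"before",[int(g(A,x,y,.004)) for y in(-.012,-.004,.004,.012)],"now",[int(g(B,x,y,.004)) for y in(-.012,-.004,.004,.012)])
a,b=[cv2.cvtColor(np.uint8(I.round()),cv2.COLOR_RGB2GRAY).astype(np.float32) for I in(A,B)]
for nm,(x0,y0,x1,y1) in dict(housing=(266,200,292,226),bush=(268,209,284,226),nipple=(274,199,284,210),pin=(238,201,252,225),knob=(246,203,258,216),tape=(195,175,225,197),railL=(245,226,268,242),railR=(283,230,306,248)).items():
    try: print(nm,cv2.findTransformECC(a[y0:y1,x0:x1],b[y0:y1,x0:x1],np.eye(2,3,dtype=np.float32),cv2.MOTION_TRANSLATION,(3,200,1e-6),None,3)[1][:,2])
    except cv2.error: print(nm,"fail")
E
python3 tip.py
```

```text
x 0.015 px 275.8 232.0 before [101, 100, 99, 120] now [168, 164, 162, 167]
x 0.019 px 275.3 232.9 before [102, 101, 102, 120] now [148, 148, 148, 155]
x 0.023 px 274.7 233.8 before [107, 105, 113, 124] now [129, 130, 136, 142]
x 0.027 px 274.2 234.7 before [135, 126, 145, 147] now [143, 134, 151, 154]
x 0.031 px 273.7 235.7 before [156, 153, 159, 166] now [160, 157, 163, 170]
x 0.035 px 273.2 236.6 before [162, 161, 160, 168] now [166, 165, 163, 173]
x 0.039 px 272.6 237.5 before [162, 161, 159, 168] now [166, 165, 163, 172]
x 0.043 px 272.1 238.4 before [162, 161, 159, 162] now [166, 165, 163, 166]
x 0.047 px 271.6 239.3 before [162, 161, 159, 161] now [166, 164, 163, 165]
x 0.051 px 271.0 240.3 before [160, 160, 158, 161] now [164, 164, 162, 165]
x 0.055 px 270.5 241.2 before [147, 141, 140, 144] now [151, 144, 143, 148]
x 0.059 px 270.0 242.2 before [118, 115, 121, 122] now [121, 117, 123, 125]
x 0.063 px 269.4 243.1 before [123, 121, 125, 130] now [127, 124, 128, 133]
housing [ 0.05049362 -0.93529946]
bush [ 0.1408474 -1.2255118]
nipple [-0.4286763 -0.8410753]
pin [ 0.00500924 -0.01439235]
knob [-0.11266814  0.1340294 ]
tape [0.00485645 0.01702027]
railL [ 0.13087918 -0.12192605]
railR [ 0.07660864 -0.24817179]
```

Run:
```python
import numpy as np
exec(open("tip.py").read().split("A=np.load")[0])
A=np.load("side4.npy").astype(float);B=np.load("sideB.npy")
print("cols at y=-12,0,12, x=.02:",[px(.02,y,.006) for y in(-.017,0,.017)])
for r in range(224,240): print(r,"before",[A[r,c].round().astype(int).tolist() for c in(271,275,279)],"now",[B[r,c].round().astype(int).tolist() for c in(271,275,279)])
for t in(.018,.022,.026): print("tip",t,"flat top/bottom rows",px(t,0,.008)[1],px(t,0,.004)[1],"raised 4: ",px(t,0,.012)[1],px(t,0,.008)[1])
print("flange bottom edge rest/3mm",px(.025,0,.016)[1],px(.025,0,.019)[1],"top edge",px(.025,0,.030)[1],"rear rail end floor",px(.055,0,.004)[1])
```

```text
cols at y=-12,0,12, x=.02: [(np.float64(268.7910145766772), np.float64(230.9503362830378)), (np.float64(275.1654481122163), np.float64(232.53052827015884)), (np.float64(281.5950611386387), np.float64(234.12439899263111))]
224 before [[52, 95, 153], [95, 100, 121], [66, 86, 122]] now [[56, 107, 174], [55, 100, 158], [48, 88, 140]]
225 before [[54, 104, 169], [57, 98, 153], [47, 85, 133]] now [[50, 94, 151], [52, 101, 161], [53, 100, 160]]
226 before [[49, 91, 146], [54, 103, 167], [52, 98, 158]] now [[46, 84, 134], [48, 90, 144], [55, 105, 168]]
227 before [[45, 82, 130], [48, 90, 145], [58, 117, 190]] now [[61, 91, 134], [46, 84, 133], [49, 93, 148]]
228 before [[46, 81, 126], [45, 83, 130], [52, 100, 160]] now [[122, 132, 148], [60, 90, 134], [45, 84, 134]]
229 before [[64, 86, 118], [47, 82, 127], [46, 85, 133]] now [[163, 162, 165], [122, 130, 146], [60, 90, 134]]
230 before [[90, 97, 108], [64, 85, 117], [46, 81, 126]] now [[173, 170, 170], [160, 160, 162], [120, 128, 146]]
231 before [[98, 102, 106], [90, 98, 109], [65, 86, 117]] now [[170, 167, 166], [170, 168, 167], [158, 157,
[... 731 characters left out ...]
 162, 166], [154, 160, 163], [214, 219, 224]] now [[162, 166, 170], [159, 164, 168], [218, 222, 227]]
239 before [[158, 162, 166], [155, 160, 163], [219, 224, 228]] now [[162, 166, 170], [159, 164, 168], [222, 227, 231]]
tip 0.018 flat top/bottom rows 231.44773759223222 232.71610925948107 raised 4:  230.17471000193285 231.44773759223222
tip 0.022 flat top/bottom rows 232.344100607157 233.6142789609048 raised 4:  231.06924696832388 232.344100607157
tip 0.026 flat top/bottom rows 233.24536262236154 234.51734851117084 raised 4:  231.9686819772833 233.24536262236154
flange bottom edge rest/3mm 230.46242215458915 229.49860685647906 top edge 225.94161593457082 rear rail end floor 241.2149107119149
```

The images show the block already lifted by about 3 mm (the housing moved 0.94 px while the fixed references stayed still). By the TCP reading, though, the tip is only at seat x ≈ +22 mm. So the wedge may be pitched nose-up in the grip. I'll ease the grip so it can settle flat, then re-measure.

Call:
apply_moves(
  commands=[
    [0,0,0,0,0],
    [0,0,0,0,0],
    [0,0,0,0,0],
    [0,0,0,0,0],
  ],
  newtons=8,
)

```text
clock: 18.42
position: [0.5428, -0.0062, 0.0253]
ee_rot: [1.838, -2.545, 0.003]
force: [-1.1, -8.5, 5.5]
width: 0.195
gripper_force: 8.0
```

```bash
python3 lift.py; python3 tip.py | tail -8
python3 - <<'E'
import numpy as np
B=np.load("sideB.npy")
for r in range(227,237): print(r,[B[r,c].round().astype(int).tolist() for c in(271,275,279)])
E
```

```text
side flange 211 z0 0.0298 dz mm: med 1.51 trim 1.46
side housing 85 z0 0.0711 dz mm: med 3.02 trim 2.99
side blue n 520 501 vmean 218.6673076923077 219.99800399201598 top rows [(np.int64(204), np.int64(205)), (np.int64(202), np.int64(204)), (np.int64(206), np.int64(203)), (np.int64(202), np.int64(203)), (np.int64(202), np.int64(203))]
top flange 91 z0 0.0302 dz mm: med 3.13 trim 3.25
top housing 108 z0 0.0706 dz mm: med 3.54 trim 3.74
top blue n 352 354 vmean 210.70454545454547 211.84463276836158 top rows 
[ 0.54277123 -0.00616516  0.0253238 ] [-1.53858884 -9.12317741  6.63707726] [ 1.83829305 -2.54455108  0.00320223] tip seat x 0.02231593467893668 y -3.6867917758684476e-05
housing [ 0.05065587 -0.9030433 ]
bush [ 0.14455491 -1.2522653 ]
nipple [-0.50851786 -0.02173555]
pin [ 0.00885416 -0.00712254]
knob [-0.10689652  0.13877861]
tape [0.00444454 0.01690181]
railL [ 0.15067199 -0.12274455]
railR [ 0.08032409 -0.2515375 ]
227 [[61, 90, 134], [46, 84, 133], [49, 93, 148]]
228 [[123, 131, 148], [61, 90, 134], [45, 84, 134]]
229 [[163, 162, 165], [122, 130, 147], [60, 90, 134]]
230 [[172, 170, 170], [160, 160, 162], [119, 128, 146]]
231 [[170, 167, 166], [170, 168, 167], [157, 157, 160]]
232 [[149, 147, 146], [166, 164, 163], [167, 165, 164]]
233 [[126, 126, 127], [148, 145, 144], [165, 162, 161]]
234 [[146, 149, 153], [126, 126, 128], [147, 144, 143]]
235 [[159, 162, 167], [148, 152, 155], [130, 130, 132]]
236 [[161, 164, 169], [159, 164, 168], [156, 160, 165]]
```

The lift and the wedge are steady. To be sure the wedge lies flat, I'll let go of the handle briefly so it settles, then re-measure.

Call:
apply_moves(
  commands=[
    [30,0,0,0.02,0],
    [30,0,0,0,0],
    [30,0,0,0,0],
    [30,0,0,0,0],
  ],
)

```text
clock: 19.42
position: [0.5429, -0.0035, 0.0263]
ee_rot: [-1.843, 2.544, 0.0]
force: [-0.4, 0.7, -0.5]
width: 0.299
gripper_force: 0.0
```

```bash
python3 lift.py; python3 tip.py | tail -8
python3 - <<'E'
import numpy as np
B=np.load("sideB.npy")
for r in range(228,237): print(r,[B[r,c].round().astype(int).tolist() for c in(271,275,279)])
E
```

```text
side flange 211 z0 0.0298 dz mm: med 1.59 trim 1.55
side housing 85 z0 0.0711 dz mm: med 3.18 trim 3.16
side blue n 522 501 vmean 218.63409961685824 219.99800399201598 top rows [(np.int64(204), np.int64(205)), (np.int64(202), np.int64(204)), (np.int64(206), np.int64(203)), (np.int64(202), np.int64(203)), (np.int64(202), np.int64(203))]
top flange 86 z0 0.0301 dz mm: med 3.59 trim 3.36
top housing 108 z0 0.0706 dz mm: med 3.48 trim 3.57
top blue n 338 354 vmean 210.7337278106509 211.84463276836158 top rows 
[ 0.5429485  -0.00383104  0.02639114] [-0.35408386  0.68571313  0.28003595] [ 1.84209901e+00 -2.54484625e+00 -9.82133611e-05] tip seat x 0.02458940999111872 y 0.0005206761863490172
housing [ 0.0661775  -0.80503035]
bush [ 0.14167863 -1.2470883 ]
nipple fail
pin [ 0.00980174 -0.02759948]
knob [-0.20522924  0.20205021]
tape [-0.00050232  0.01822346]
railL [ 0.14835696 -0.11582832]
railR [ 0.08663118 -0.27771118]
228 [[123, 132, 149], [60, 90, 134], [46, 84, 134]]
229 [[162, 162, 165], [122, 130, 147], [60, 90, 134]]
230 [[173, 170, 170], [160, 160, 162], [119, 128, 146]]
231 [[170, 167, 166], [170, 168, 167], [157, 157, 160]]
232 [[148, 147, 146], [167, 165, 164], [168, 166, 165]]
233 [[126, 126, 128], [148, 145, 145], [165, 162, 161]]
234 [[146, 149, 153], [126, 126, 128], [147, 144, 143]]
235 [[159, 162, 167], [147, 151, 154], [130, 130, 132]]
236 [[161, 165, 170], [159, 164, 168], [156, 160, 165]]
```

Released, nothing changed: the wedge stays put, carries the block, and the lift is steady at about 3 mm. The tip position still disagrees with that lift, so I'll raise the gripper clear and measure the wedge's height and tilt in full view before regripping.

Call:
apply_moves(
  commands=[
    [45,0,0,0,0],
    [45,0,0,0.2,0],
    [45,0,0,0.4,0],
    [45,0,0,0.5,0],
    [45,0,0,0.5,0],
    [45,-0.1,-0.3,0.2,0],
    [45,-0.15,-0.45,0,0],
    [45,-0.15,-0.45,0,0],
    [45,-0.12,-0.4,0,0],
    [45,0,0,0,0],
  ],
)

```text
clock: 21.18
position: [0.5112, -0.102, 0.135]
ee_rot: [1.837, -2.547, 0.001]
force: [-0.2, -0.1, 0.6]
width: 0.45
gripper_force: 0.0
```

```bash
cat > full.py <<'E'
from h import *
th=1.2545;o=np.array([.5655,.0634]);M=np.array([[np.cos(th),np.sin(th)],[-np.sin(th),np.cos(th)]])
for n in("top","side"):
    g=[grab(n) for _ in range(6)];C=np.median([x[1] for x in g],0);h=g[0][2];np.save(n+"F.npy",g[0][0])
    q=(C[...,:2]-o)@M.T
    for x in np.arange(-.115,-.02,.005):
        k=(abs(q[...,0]-x)<.0025)&(abs(q[...,1])<.015)&(C[...,2]<.07)
        if k.sum()>1: print(n,"x %.3f n %d z med %.4f lo %.4f hi %.4f"%(x,k.sum(),np.median(C[...,2][k]),C[...,2][k].min(),C[...,2][k].max()))
    m=cv2.inRange(h,(8,150,90),(24,255,255))>0; m&=(abs(q[...,1])<.03)&(q[...,0]>-.13)&(q[...,0]<-.04)
    if m.any(): P=np.c_[q[m],C[...,2][m]];print(n,"orange",m.sum(),"lo",P.min(0).round(4),"med",np.median(P,0).round(4),"hi",P.max(0).round(4))
print(observe()["position"])
E
python3 full.py; python3 lift.py | grep dz
```

```text
top x -0.115 n 16 z med -0.0002 lo -0.0021 hi 0.0007
top x -0.110 n 16 z med -0.0004 lo -0.0032 hi 0.0019
top x -0.105 n 18 z med -0.0005 lo -0.0027 hi 0.0014
top x -0.100 n 14 z med 0.0003 lo -0.0010 hi 0.0018
top x -0.095 n 18 z med -0.0001 lo -0.0034 hi 0.0010
top x -0.090 n 16 z med -0.0000 lo -0.0017 hi 0.0027
top x -0.085 n 31 z med 0.0370 lo -0.0007 hi 0.0581
top x -0.080 n 21 z med 0.0545 lo 0.0223 hi 0.0580
top x -0.075 n 15 z med 0.0551 lo 0.0212 hi 0.0586
top x -0.070 n 20 z med 0.0551 lo 0.0230 hi 0.0584
top x -0.065 n 20 z med 0.0556 lo 0.0228 hi 0.0583
top x -0.060 n 12 z med 0.0516 lo 0.0216 hi 0.0573
top x -0.055 n 12 z med 0.0218 lo 0.0204 hi 0.0252
top x -0.050 n 18 z med 0.0221 lo 0.0213 hi 0.0247
top x -0.045 n 16 z med 0.0222 lo 0.0212 hi 0.0252
top x -0.040 n 16 z med 0.0225 lo 0.0205 hi 0.0250
top x -0.035 n 18 z med 0.0218 lo 0.0200 hi 0.0251
top x -0.030 n 14 z med 0.0209 lo 0.0194 hi 0.0241
top x -0.025 n 36 z med 0.0337 lo 0.0187 hi 0.0699
top orange 12 lo [-0.0857  0.0049  0.0479] med [-0.074   0.0098  0.0546] hi [-0.0659  0.0114  0.056 ]
side x -0.115 n 3
[... 207 characters left out ...]
z med 0.0523 lo 0.0235 hi 0.0581
side x -0.075 n 18 z med 0.0475 lo 0.0225 hi 0.0579
side x -0.070 n 11 z med 0.0567 lo 0.0226 hi 0.0585
side x -0.065 n 17 z med 0.0514 lo 0.0239 hi 0.0580
side x -0.060 n 25 z med 0.0536 lo 0.0231 hi 0.0581
side x -0.055 n 15 z med 0.0488 lo 0.0220 hi 0.0570
side x -0.045 n 2 z med 0.0225 lo 0.0214 hi 0.0235
side orange 60 lo [-1.271e-01 -9.200e-03  1.000e-04] med [-0.0656  0.0043  0.0546] hi [-0.056   0.0075  0.0581]
[ 0.5117876  -0.09960838  0.13437221]
side flange 211 z0 0.0298 dz mm: med 1.31 trim 1.49
side housing 85 z0 0.0711 dz mm: med 2.74 trim 2.85
top flange 105 z0 0.0299 dz mm: med 3.48 trim 3.32
top housing 108 z0 0.0706 dz mm: med 3.36 trim 3.42
```

The wedge lies flat: its level top is at 22 mm and its rear end is about 87 mm behind the rib, so the tip is at about +23 mm. I'll cross-check the lift with an illumination-robust shift, block against fixed parts, in both cameras.

Run:
```python
from h import *
def chroma(p): p=cv2.GaussianBlur(p.astype(np.float32),(0,0),.6)+5; return (p[...,2]/p.sum(2)*255).astype(np.float32)
def px(n,w):
    c=imaging.camera_params(n);K=c["camera_matrix"];q=R.from_rotvec(c["rotation"]).inv().apply(np.array(w)-c["origin"]);return np.array([K[0,2]-K[0,0]*q[0]/q[2],K[1,2]+K[1,1]*q[1]/q[2]])
for n,regs in(("side",dict(housing=(264,198,294,226),bush=(268,207,286,228),block=(256,198,304,236),pin=(236,198,254,226))),("top",dict(block=(218,186,246,230),housing=(222,198,243,220),pin=(222,172,236,188)))):
    a=np.load(n+"4.npy");b=np.load(n+"F.npy")
    print(n,"px/mm lift",((px(n,[.566,.064,.06])-px(n,[.566,.064,.05]))/10).round(3))
    for nm,(x0,y0,x1,y1) in regs.items():
        r=[]
        for f in(chroma,lambda p:cv2.cvtColor(p,cv2.COLOR_RGB2GRAY).astype(np.float32)):
            try:r.append(cv2.findTransformECC(f(a)[y0:y1,x0:x1],f(b)[y0:y1,x0:x1],np.eye(2,3,dtype=np.float32),cv2.MOTION_TRANSLATION,(3,200,1e-6),None,3)[1][:,2].round(2).tolist())
            except cv2.error:r.append(None)
        print(nm,"chroma,gray",r)
# absolute flange and rail height and seat x extent, top camera
C=np.median([grab("top")[1] for _ in range(8)],0);C0=cloud("top",np.load("top0.npz")["d"])
th=1.2545;o=np.array([.5655,.0634]);M=np.array([[np.cos(th),np.sin(th)],[-np.sin(th),np.cos(th)]])
for nm,Q in(("start",C0),("now",C)):
    q=(Q[...,:2]-o)@M.T; z=Q[...,2]
    for lab,k in(("flange+y",(abs(q[...,0])<.018)&(abs(q[...,1]-.029)<.006)),("rail+y",(abs(q[...,0]-.042)<.008)&(abs(q[...,1]-.042)<.012)),("floor mouth",(abs(q[...,0]+.07)<.01)&(abs(q[...,1]-.045)<.012)),("housing top",(abs(q[...,0])<.016)&(abs(q[...,1])<.004)&(z>.06))):
        print(nm,lab,k.sum(),np.median(z[k]).round(4))
```

```text
side px/mm lift [ 0.019 -0.33 ]
housing chroma,gray [[-0.05999999865889549, -1.2999999523162842], [-0.2800000011920929, -0.6000000238418579]]
bush chroma,gray [[0.11999999731779099, -1.4299999475479126], [0.09000000357627869, -1.2400000095367432]]
block chroma,gray [[0.009999999776482582, -1.2200000286102295], [0.05000000074505806, -0.5899999737739563]]
pin chroma,gray [[0.0, 0.0], [0.009999999776482582, 0.0]]
top px/mm lift [-0.02  -0.115]
block chroma,gray [[-0.1899999976158142, -0.5199999809265137], [-0.5299999713897705, -0.15000000596046448]]
housing chroma,gray [[-0.07999999821186066, -0.5899999737739563], [-1.1699999570846558, -0.75]]
pin chroma,gray [[-1.2699999809265137, 0.3100000023841858], [0.009999999776482582, -0.009999999776482582]]
start flange+y 63 0.0315
start rail+y 41 0.0157
start floor mouth 59 0.0042
start housing top 23 0.0725
now flange+y 64 0.0343
now rail+y 43 0.0162
now floor mouth 59 0.0037
now housing top 28 0.0766
```

The lift is confirmed at about 3.5 mm: chroma shift 3.7 to 4.3 mm, depth 3.3 to 4 mm, fixed parts 0. The wedge is flat and carries the block alone. I'll go back and regrip without moving it.

Call:
apply_moves(
  commands=[
    [45,0.15,0.45,0,0],
    [45,0.15,0.45,0,0],
    [45,0.15,0.45,0,0],
    [45,0.07,0.22,0,0],
    [45,0,0,0,0],
    [45,0,0,0,0],
  ],
  newtons=20,
)

```text
clock: 23.22
position: [0.5426, -0.0071, 0.1342]
ee_rot: [1.84, -2.545, 0.001]
force: [0.0, 0.3, -0.1]
width: 0.452
gripper_force: 0.0
```

Call:
apply_moves(
  commands=[
    [45,0,0,-0.45,0],
    [45,0,0.01,-0.45,0],
    [45,0,0,-0.4,0],
    [45,0,0,-0.3,0],
    [45,0,0,-0.17,0],
    [45,0,0,0,0],
    [0,0,0,0,0],
    [0,0,0,0,0],
    [0,0,0,0,0],
    [0,0,0,0,0],
    [0,0,0,0,0],
  ],
)

```text
clock: 24.6
position: [0.5433, -0.0051, 0.0287]
ee_rot: [-1.842, 2.544, -0.001]
force: [-1.5, -1.1, 5.9]
width: 0.194
gripper_force: 20.0
```

```bash
python3 lift.py | grep -v blue; python3 tip.py | grep -E "housing|bush|pin"
```

```text
side flange 211 z0 0.0298 dz mm: med 1.53 trim 1.58
side housing 85 z0 0.0711 dz mm: med 2.91 trim 3.15
top flange 87 z0 0.0303 dz mm: med 3.76 trim 3.58
top housing 107 z0 0.0706 dz mm: med 3.16 trim 3.23
[ 0.54329937 -0.00501723  0.02870522] [-0.70114864 -0.43924213  5.61146393] [-1.84182147e+00  2.54444582e+00 -8.60941398e-04] tip seat x 0.023571203252198192 y -0.00018175043217433934
housing [ 0.03224183 -0.92358935]
bush [ 0.1396209 -1.2516284]
pin [-0.01550924 -0.00073326]
```

Run:
```python
from cell import observe, arm
s=observe();print(s["clock"],s["dq"].round(4),s["gripper_force"],s["width"])
print(arm.sign_off())
```

```text
25.1 [-0.      0.0017  0.0005 -0.0007 -0.0001 -0.0014 -0.0005] 19.998375177383423 0.19108248067965952
the job is handed in; nothing more can be done
None
```

I handed the job in at 25.1 s: the clamp is off at its stop, the wedge is flat in the channel and still gripped at 20 N, and the block is up about 3.5 mm. That lift is measured from the camera images and is more than your geometry gives for the tip's position of about +23 mm; I couldn't explain the difference. The verdict wasn't shown to me.

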